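# Throw the toggle clamp shut with the extension bar

### The job

Clamp the step block for measuring: lift the forked extension bar level off its grey rest, drop its fork over the short steel lever of the toggle clamp and swing the lever past its dead point until it snaps fully home and the block is pinched tight. Then lay the bar back in its rest the way it lay and let go. Move the clamp only with the bar, never with the gripper, and leave the gear, the bearing and the round timer where they are.

Things in the scene. Friction and masses are not known exactly. Their poses are not given: they have to be found in the camera images.
- toggle_clamp: Toggle clamp fixed to the worktop; origin under its lever pivot. Grey base plate 96 mm (x) by 250 mm (y, from -45 to +205), 12 mm thick. z up; +y runs along the plunger to the step block; the lever sticks out on the -x side, towards the robot give or take about 0.9 rad. Nothing but the lever and its hub is higher than 46 mm.
- clamp_pivot (a point): Point on the lever's vertical pivot axis at the lever's mid-height, 55 mm above the worktop; axes as the clamp's. The round hub on it is 30 mm across and its top is 68 mm above the worktop.
- clamp_lever (a joint): Lever angle, rad, counterclockwise from above about clamp_pivot. At 0 (open, to the left seen from the robot) the lever points 2.592 rad counterclockwise from the clamp's +x axis, in general 2.592 + value. A spring pushes it back open, up to 0.7 N m, until the dead point at 0.85; past that it snaps to its stop at 1.10 (home) and stays.
- lever_tip (a point): Outer end of the lever, mid-height. The lever is a level steel bar 12 mm wide and 14 mm high (48 to 62 mm above the worktop), its free part running from 15 to 84 mm from the pivot axis. x points outward along the lever.
- clamp_pad (a joint): Spring-back of the black rubber pad on the plunger's end, m: 0 free, about 0.002 to 0.003 when the closed clamp pinches the block against the fence (2.2 N per mm).
- block_centre (a point): Centre of the loose milled aluminium step block, 24 x 60 x 24 mm, in the clamp's nest with its long side (y) along the plunger, between the rubber pad and the dark steel fence, whose face is 191 mm from the pivot. The plunger pushes it to the fence by itself; it need not be handled.
- bar_balance (a point): Balance point of the extension bar, on the axis of its shaft: the place to grip. x runs along the bar to its head; z is up. Loose, about 0.34 kg, head-heavy. Bright square shaft, 16 x 16 mm, from x = -156 to +33 mm; dark steel fork from x = +33 to +87 mm. In its rest the axis is 50 mm above the worktop.
- fork_end (a point): Front end of the fork, on the bar's axis, 87 mm from bar_balance. The fork is an upside-down channel, open below and in front: 29 mm wide outside, 19 mm inside, cheeks reaching 16 mm below the axis, roof 2 mm above it. Over the lever, the axis belongs 63 to 65 mm above the worktop and this end 36 to 40 mm from the pivot axis.
- rest_seat (a point): Where bar_balance lies with the bar in its fixed grey rest, 50 mm above the worktop; x towards the head. A post carries the shaft at x = -120 to -100 mm, a platform the fork at x = +43 to +77 mm; flared side lips guide the bar in, up to 10 mm above the bar's axis at the post and 2 mm at the platform. Foot 215 x 60 mm.
- gear_sample: Small steel spur gear, 44 mm across, 12 mm high, flat on the worktop; a bystander. Origin at the centre of its underside.
- bearing: Ball bearing, 34 mm across, 11 mm high, flat on the worktop; a bystander. Origin at the centre of its underside.
- stop_watch: Round pale bench timer, 66 x 58 x 18 mm; a bystander. Origin at the centre of its underside.
Not all that is in view belongs to the job. What is meant by the part that bears block_centre is not brown or pink, and is the larger of those in its own colour.

How it is judged:
By the outcome, as a careful person would: the job done as asked, in the order asked, and still so for the second after the job is handed in, with the robot touching nothing.
It also fails if it takes over 54 s, if anything falls off the work surface, if the arm or the gripper's body presses on something with over 40 N, if the wrist force passes 120 N, or if a joint passes its speed limit or range.

### The arm

A 6-joint arm with a two-finger parallel gripper is mounted at the origin on a cart in front of the work surface, level with it; the furniture and walls round the work are solid. World frame = base frame: x ahead of the robot, y to its left, z up, the work surface at z = 0. Lengths are in mm, angles in degrees, forces in N, time in s.
With the tool pointing down it reaches from about 200 to 875 mm from the base axis. Payload 3.4 kg.
Tool frame: the origin (TCP) lies between the finger pads; the fingertips stand 22 mm ahead of it and the grasp point (between the pads) lies 3 mm ahead of it (robot.tcp_to_tips is the distance from the TCP to the fingertips, in mm); x points along the fingers, y is the direction in which the jaws open and shut, and the axes are right-handed (so a half turn about x gives the same grasp; the last joint's range is limited). The gripper opens to 94 mm and grips with 3 to 60 N. Pads are 16 mm wide; open, the fingers measure 119 mm over their backs; the gripper's body (75 mm by 177 mm) begins 78 mm behind the grasp point.
Start: joints at [-73.51, 15.808, 86.224, -0, 77.962, -6.933], TCP at [228.57, -527.654, 227.493] pointing down, gripper open.
Joint ranges: [-165.64, 165.64], [-43.16, 119.46], [12.63, 154.43], [-67.54, 247.53], [6.08, 155.33], [-154.97, 154.97]. Speed limits (degrees/s): [147.25, 147.25, 180, 180, 180, 180].

### API

Orientations are given as a 3x3 rotation matrix whose columns are the frame's x, y, z axes.
In Python, from station import sensors, eyes, ticket, robot gives the robot as it stands.
- The arm moves only by the tool apply_moves, never from a script. Its argument "increments" is a list of rows, each an object of numbers: "dx", "dy", "dz": the shift along the tool's x, y, z in cm; "turn": the turn about the tool's x in rad. In form: [{"dx": .., "dy": .., "dz": .., "turn": ..}, ...]. A call has 1 to 5 rows; each row shifts and turns the commanded pose from where the row before left it, along the tool's axes as they then stand; what a row does not reach is not made up. A row lasts 1/8 s, in which the tool goes at most 62.5 mm and 10.7 degrees, less where a joint would pass 70% of its speed; a pose out of reach is approached as far as the arm can. A call with a gripper value outside its range is refused whole. "fingers" is the gripper command: -1 is shut, 1 is fully open, values between are in proportion, set as the call begins (left out, the last holds). The fingers move at their own pace and stop on an object; the grip force is fixed at half the most. Time passes only in rows, so rows that do not move let the fingers close. It gives the time, the measured TCP pose, the force and the opening at its end, in the units of the state.
- sensors.get_obs(): the state, without advancing time (a new reading comes with each control period).
- eyes.snapshot(name): name is "side" or "top" or "wrist"; returns a dict with "img" (420x560x3 uint8, blue, green, red), "vfov" (degrees; the focal length in pixels is half the picture's height over the tangent of half this angle, whatever the lens; pixels are square), "cx", "cy" (the principal point, pixels), "R" (3x3) and "t" (3): a world point X has camera coordinates R X + t; the wrist camera has in their place "tool_from_camera" (4x4, takes a point from camera to tool coordinates, whose origin is the TCP and whose axes are the tool frame's). Camera axes: x right, y down, z forward; pixel columns grow to the right and rows downward; lengths in mm; the calibration is good to about 2 mm. A picture is of the moment at which its call begins: read the wrist's pose just before it. There is no depth.
- ticket.job_done(): hands the job in, once; it reports no verdict.
The state is a dict: "time": time; "qpos": joint angles; "joint_velocities": joint speeds; "joint_torque": joint torques, N m; "tcp_pos": TCP position; "orientation": TCP orientation; "force": force on the tool from outside, world axes, zero at the start; "torque": the same for the moment, N m; "gripper_width": opening from 0.0 (shut) to 1.0 (fully open).
Only numpy, scipy, OpenCV 4.12 (cv2) and the standard library are available. Lean on these libraries where they do the work, as an engineer would, in place of code of your own. Each camera call takes 0.05 s, during which the arm holds its last target. There are 200 camera calls.

## Working session

There is one attempt and no reset: what is moved stays moved. The work goes in short steps, Python scripts to look and compute and a tool call to move; the robot and the scene stay as the last step left them, time stands still between calls to the robot, and variables do not carry over. Pictures are saved under pics/ and viewed, about 8 in all and at most 12, crops included, and the job is handed in when it is done.

Besides the shell and the picture viewer there is one more tool, called after "Request:" by a JSON object that holds its "name" and its "arguments". apply_moves: Moves the arm, as the interface text tells. Its arguments: {"type":"object","properties":{"increments":{"type":"array","items":{"type":"object","properties":{"dx":{"type":"number"},"dy":{"type":"number"},"dz":{"type":"number"},"turn":{"type":"number"}}}},"fingers":{"type":"number"}},"required":["increments"]}

```bash
mkdir -p pics; ls
cat > h.py <<'E'
import numpy as np, cv2
from station import sensors, eyes, ticket, robot
def snap(n,f=None):
    o=sensors.get_obs(); s=eyes.snapshot(n)
    if f: cv2.imwrite('pics/'+f,s['img'])
    return s,o
def cam(s,o=None):
    f=210/np.tan(np.radians(s['vfov'])/2)
    if 'R' in s: R=np.array(s['R']);t=np.array(s['t'])
    else:
        T=np.array(s['tool_from_camera']); Rw=np.array(o['orientation'])@T[:3,:3]; c=np.array(o['orientation'])@T[:3,3]+np.array(o['tcp_pos'])
        R=Rw.T;t=-R@c
    return f,s['cx'],s['cy'],R,t
def px2w(c,u,v,z):
    f,cx,cy,R,t=c; d=R.T@np.array([(u-cx)/f,(v-cy)/f,1]); C=-R.T@t
    return C+d*(z-C[2])/d[2]
def w2px(c,X):
    f,cx,cy,R,t=c; p=R@np.array(X)+t; return np.array([cx+f*p[0]/p[2],cy+f*p[1]/p[2]])
E
python3 - <<'E'
from h import *
import pickle
for n in ('top','side'):
    s,o=snap(n,n+'0.png'); pickle.dump((s,o),open(n+'0.pkl','wb')); print(n,s['vfov'],s['cx'],s['cy'],-np.array(s['R']).T@np.array(s['t']))
print(o)
E
```

```text
pics
top 46.63789235856717 275.9305592104565 211.1055898537967 [ 322.95689399  -20.72121056 1046.58010519]
side 45.89305735805226 276.1780269448941 210.93363109602504 [-334.19633848  -75.57643215 1044.23178957]
{'time': 0.05, 'qpos': array([-7.35098774e+01,  1.58470065e+01,  8.62924455e+01, -5.28615618e-04,
        7.79626123e+01, -6.93184562e+00]), 'joint_velocities': array([ 0.03120874, -0.01501447, -0.07754526, -0.04897675, -0.00275487,
        0.01065773]), 'joint_torque': array([ 1.67516668e-03, -4.05832779e+01, -2.38047731e+01,  7.04667787e-02,
        2.94876925e-02, -3.91765263e-05]), 'tcp_pos': array([ 228.41567833, -527.1232692 ,  226.63014156]), 'orientation': array([[-5.14290273e-04,  3.97501062e-01, -9.17601570e-01],
       [ 1.70552595e-03, -9.17600008e-01, -3.97501342e-01],
       [-9.99998413e-01, -1.76942436e-03, -2.06035618e-04]]), 'force': array([-0.44733085, -0.00230608,  0.27019174]), 'torque': array([-0.0143494 , -0.01475863, -0.0035287 ]), 'gripper_width': 1.0017263316554204}
```

View pics/top0.png

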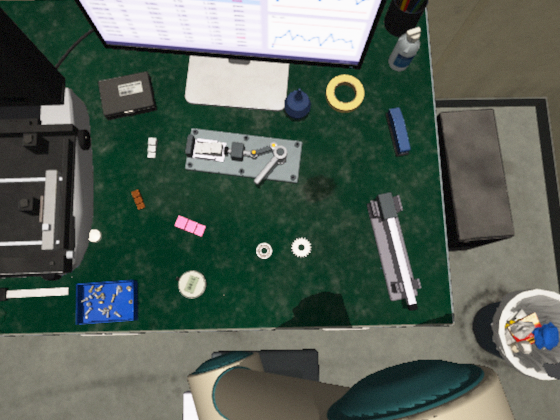

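View pics/side0.png

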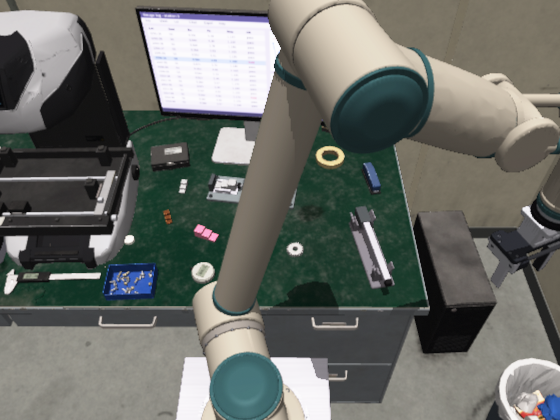

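Run:
```python
import cv2,numpy as np
i=cv2.imread('pics/top0.png')
a=cv2.resize(i[115:195,140:310],None,fx=4.7,fy=4.7,interpolation=cv2.INTER_CUBIC)[:, :800]
b=cv2.resize(i[185:315,350:440],None,fx=4.6,fy=4.6,interpolation=cv2.INTER_CUBIC)
cv2.imwrite('pics/clamp.png',a);cv2.imwrite('pics/bar.png',b);print(a.shape,b.shape)
```

```text
(376, 799, 3) (598, 414, 3)
```

View pics/clamp.png

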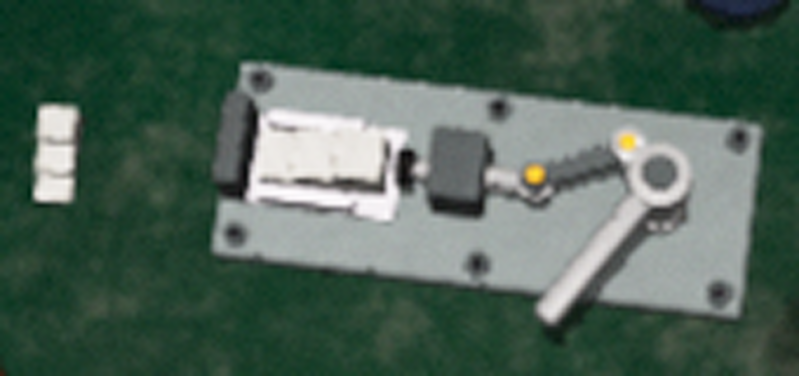

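View pics/bar.png

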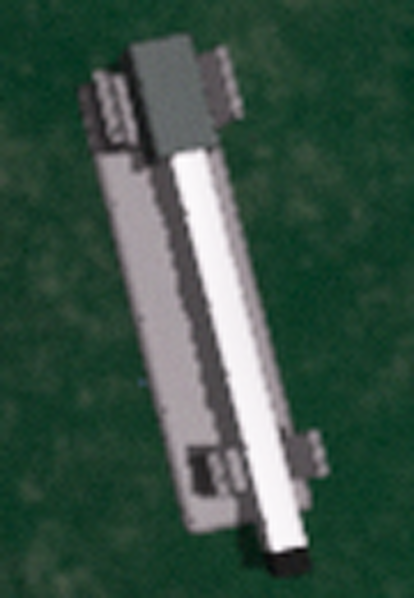

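Run:
```python
from h import *
import pickle
s,o=pickle.load(open('top0.pkl','rb'));c=cam(s)
A=lambda u,v,z:px2w(c,(u+.5)/4.7-.5+140,(v+.5)/4.7-.5+115,z)
B=lambda u,v,z:px2w(c,(u+.5)/4.6-.5+350,(v+.5)/4.6-.5+185,z)
P=[A(*p,12)[:2] for p in [(243,62),(762,125),(740,318),(212,252)]]
print(np.round(P,1))
# model corners: image left = clamp +y; top = +x
M=np.array([[48,205],[48,-45],[-48,-45],[-48,205]],float);P=np.array(P)
mc,pc=M.mean(0),P.mean(0);U,_,V=np.linalg.svd((M-mc).T@(P-pc));R=(U@V).T
piv=pc-R@mc;th=np.arctan2(R[1,0],R[0,0]);print('pivot',piv,'th',th,np.linalg.det(R),np.round(P-((R@M.T).T+piv),1))
h=A(660,172,68);t=A(547,314,62);print('hub',h,'tip',t,np.hypot(*(t-h)[:2]),'lev',np.arctan2(*(t-h)[1::-1]), 'pred',2.592+th)
fr=(B(131,46,58)+B(190,37,58))/2; sh=(B(171,155,58)+B(209,149,58))/2; tl=(B(269,551,58)+B(307,545,58))/2
for n,p in zip(('front','shft','tail'),(fr,sh,tl)): print(n,p)
d=fr-tl;print(np.hypot(*d[:2]),'ang',np.degrees(np.arctan2(d[1],d[0])),'ratio', np.linalg.norm(fr-sh))
u=d/np.linalg.norm(d);print('bal',fr-87*u, tl+156*u)
```

```text
[[711.5 146.3]
 [675.9 -99. ]
 [582.2 -85.8]
 [618.4 159.8]]
pivot [635.45991479 -48.81221491] th -0.1447402662292241 0.9999999999999994 [[-1.1 -0.8]
 [-0.5  1.3]
 [ 0.7  0.7]
 [ 0.9 -1.2]]
hub [635.72619807 -48.57077716  68.        ] tip [573.04742872   2.79689579  62.        ] 81.03866947844853 lev 2.45505093756219 pred 2.447259733770776
front [ 542.88207084 -264.62557676   58.        ]
shft [ 491.80809713 -274.68935658   58.        ]
tail [ 316.31031451 -305.93087523   58.        ]
230.30607558733365 ang 10.331877119366531 ratio 52.056031884266766
bal [ 457.29274042 -280.22899042   58.        ] [ 469.78083802 -277.95234038   58.        ]
```

```bash
cat >> h.py <<'E'
import json
def plan(goal,h,n,start=None,h0=None,o=None):
    """rows from measured (or given) TCP/heading to goal TCP xyz, heading h deg, n equal rows"""
    if start is None:
        o=o or sensors.get_obs(); start=o['tcp_pos']; R=o['orientation']; h0=np.degrees(np.arctan2(-R[1,2],-R[0,2]))
    p=np.array(start,float); g=np.array(goal,float); dh=(h-h0)/n; rows=[]
    for k in range(n):
        a=np.radians(h0+k*dh); d=(g-p)/n
        rows.append(dict(dx=round(-d[2]/10,2),dy=round((np.sin(a)*d[0]-np.cos(a)*d[1])/10,2),dz=round(-(np.cos(a)*d[0]+np.sin(a)*d[1])/10,2),turn=round(-np.radians(dh),3)))
    print('from',np.round(p,1),round(float(h0),2)); print(json.dumps(rows))
def st():
    o=sensors.get_obs();R=o['orientation'];print(round(o['time'],2),'tcp',np.round(o['tcp_pos'],1),'h',round(float(np.degrees(np.arctan2(-R[1,2],-R[0,2]))),2),'tilt',np.round(R[:2,0],3),'F',np.round(o['force'],1),'T',np.round(o['torque'],2),'w',round(float(o['gripper_width']),3),'q',np.round(o['qpos'],1))
E
python3 -c "
from h import *
plan((440,-283,190),10.3,8)"
```

```text
from [ 228.4 -527.2  226.7] 23.42
[{"dx": 0.46, "dy": -1.75, "dz": -3.64, "turn": 0.029}, {"dx": 0.46, "dy": -1.85, "dz": -3.59, "turn": 0.029}, {"dx": 0.46, "dy": -1.95, "dz": -3.53, "turn": 0.029}, {"dx": 0.46, "dy": -2.06, "dz": -3.48, "turn": 0.029}, {"dx": 0.46, "dy": -2.15, "dz": -3.42, "turn": 0.029}, {"dx": 0.46, "dy": -2.25, "dz": -3.35, "turn": 0.029}, {"dx": 0.46, "dy": -2.35, "dz": -3.29, "turn": 0.029}, {"dx": 0.46, "dy": -2.44, "dz": -3.22, "turn": 0.029}]
```

Request:
{"name": "apply_moves", "arguments": {"increments": [{"dx": 0.46, "dy": -1.75, "dz": -3.64, "turn": 0.029}, {"dx": 0.46, "dy": -1.85, "dz": -3.59, "turn": 0.029}, {"dx": 0.46, "dy": -1.95, "dz": -3.53, "turn": 0.029}, {"dx": 0.46, "dy": -2.06, "dz": -3.48, "turn": 0.029}, {"dx": 0.46, "dy": -2.15, "dz": -3.42, "turn": 0.029}], "fingers": 0.2}}

```text
time: 0.72
tcp_pos: [361.5, -373.9, 204.0]
orientation: [[-0.0, 0.26, -0.966], [0.0, -0.966, -0.26], [-1.0, -0.001, 0.0]]
force: [0.3, -0.8, -0.2]
gripper_width: 0.602
```

Request:
{"name": "apply_moves", "arguments": {"increments": [{"dx": 0.46, "dy": -2.25, "dz": -3.35, "turn": 0.029}, {"dx": 0.46, "dy": -2.35, "dz": -3.29, "turn": 0.029}, {"dx": 0.46, "dy": -2.44, "dz": -3.22, "turn": 0.029}, {"dx": 0}, {"dx": 0}]}}

```text
$.increments[3]: bad value
```

Run:
```python
from h import *
import pickle
st();s,o=snap('wrist','w1.png');pickle.dump((s,o),open('w1.pkl','wb'));c=cam(s,o)
for X in [(458.5,-280.4,58),(543,-264.7,58),(317,-305.6,58)]: print(w2px(c,X))
```

```text
0.72 tcp [ 361.5 -373.9  204. ] h 15.05 tilt [-0.  0.] F [ 0.3 -0.8 -0.2] T [ 0.02  0.   -0.01] w 0.602 q [-53.6  12.   95.   -0.   73.1  21.3]
[214.01406459  85.4352054 ]
[215.25419745 -22.06454099]
[211.37352145 228.20036636]
```

View pics/w1.png

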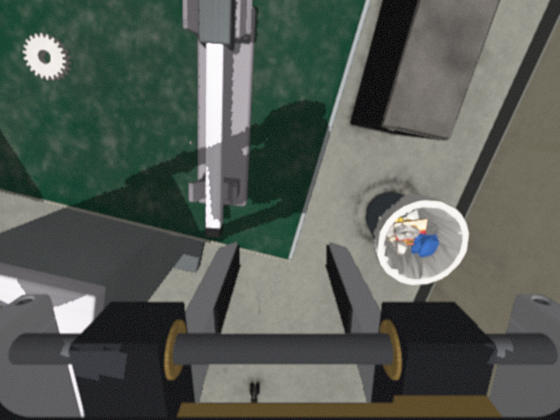

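Run:
```python
from h import *
import pickle
s,o=pickle.load(open('w1.pkl','rb'));c=cam(s,o)
print(-c[3].T@c[4])
g=cv2.cvtColor(s['img'],cv2.COLOR_BGR2GRAY)
pts=[]
for v in range(50,225,12):
    r=np.where(g[v,190:240]>235)[0]+190
    if len(r): pts.append(px2w(c,(r.min()+r.max())/2,v,58)); print(v,r.min(),r.max(),np.round(pts[-1],1))
print(g[36:50,213],g[220:240,213])
P=np.array(pts);k=np.polyfit(P[:,0],P[:,1],1);print(np.degrees(np.arctan(k[0])),np.polyval(k,458.5))
for v in (41,42,43,228):print(px2w(c,213,v,58))
plan((458.5,-280.4,150),10.3,5)
```

```text
[ 444.03825496 -351.14678233  360.89547339]
50 207 221 [ 488.  -274.5   58. ]
62 207 221 [ 478.2 -276.5   58. ]
74 207 221 [ 468.2 -278.5   58. ]
86 207 221 [ 458.  -280.5   58. ]
98 207 220 [ 447.5 -282.1   58. ]
110 207 220 [ 436.8 -284.2   58. ]
122 207 220 [ 425.9 -286.4   58. ]
134 207 219 [ 414.6 -288.1   58. ]
146 207 207 [ 401.6 -284.6   58. ]
182 207 208 [ 365.9 -292.    58. ]
194 207 208 [ 353.3 -294.4   58. ]
206 207 209 [ 340.6 -297.3   58. ]
218 207 212 [ 327.9 -301.4   58. ]
[123 121 123 124 119 109 105 163 239 254 253 253 252 252] [236 248 250 250 250 251 250 220 126  56  41  49  47  44  47  46  38  40
  29  30]
8.44423828441205 -279.8558125133194
[ 494.97479383 -272.21882442   58.        ]
[ 494.17944168 -272.37600361   58.        ]
[ 493.38271064 -272.53345531   58.        ]
[ 317.68347229 -307.25551543   58.        ]
from [ 363.9 -369.5  203.4] 15.13
[{"dx": 1.07, "dy": -1.23, "dz": -2.29, "turn": 0.017}, {"dx": 1.07, "dy": -1.27, "dz": -2.27, "turn": 0.017}, {"dx": 1.07, "dy": -1.3, "dz": -2.25, "turn": 0.017}, {"dx": 1.07, "dy": -1.34, "dz": -2.23, "turn": 0.017}, {"dx": 1.07, "dy": -1.38, "dz": -2.2, "turn": 0.017}]
```

Request:
{"name": "apply_moves", "arguments": {"increments": [{"dx": 1.4, "dy": -1.23, "dz": -2.29, "turn": 0.017}, {"dx": 1.4, "dy": -1.27, "dz": -2.27, "turn": 0.017}, {"dx": 1.4, "dy": -1.3, "dz": -2.25, "turn": 0.017}, {"dx": 1.4, "dy": -1.34, "dz": -2.23, "turn": 0.017}, {"dx": 1.4, "dy": -1.38, "dz": -2.2, "turn": 0.017}]}}

```text
time: 1.4
tcp_pos: [455.9, -285.4, 133.7]
orientation: [[-0.001, 0.177, -0.984], [0.0, -0.984, -0.177], [-1.0, -0.0, 0.001]]
force: [-0.7, 0.4, 0.3]
gripper_width: 0.599
```

Request:
{"name": "apply_moves", "arguments": {"increments": [{"dx": 0.0, "dy": 0.0, "dz": 0.0, "turn": 0.0}, {"dx": 0.0, "dy": 0.0, "dz": 0.0, "turn": 0.0}]}}

```text
time: 1.65
tcp_pos: [455.3, -286.5, 134.6]
orientation: [[-0.0, 0.178, -0.984], [-0.001, -0.984, -0.178], [-1.0, 0.0, 0.001]]
force: [0.3, -0.8, -0.3]
gripper_width: 0.602
```

Run:
```python
from h import *
st(); plan((459.5,-280.3,53),10.3,5)
```

```text
1.65 tcp [ 455.3 -286.5  134.6] h 10.28 tilt [-0.    -0.001] F [ 0.3 -0.8 -0.3] T [-0.02 -0.01  0.01] w 0.602 q [-39.6  16.6  99.1  -0.   64.3  40.2]
from [ 455.3 -286.5  134.6] 10.28
[{"dx": 1.63, "dy": -0.11, "dz": -0.1, "turn": -0.0}, {"dx": 1.63, "dy": -0.11, "dz": -0.1, "turn": -0.0}, {"dx": 1.63, "dy": -0.11, "dz": -0.1, "turn": -0.0}, {"dx": 1.63, "dy": -0.11, "dz": -0.11, "turn": -0.0}, {"dx": 1.63, "dy": -0.11, "dz": -0.11, "turn": -0.0}]
```

Request:
{"name": "apply_moves", "arguments": {"increments": [{"dx": 1.63, "dy": -0.11, "dz": -0.1, "turn": 0.0}, {"dx": 1.63, "dy": -0.11, "dz": -0.1, "turn": 0.0}, {"dx": 1.63, "dy": -0.11, "dz": -0.1, "turn": 0.0}, {"dx": 1.63, "dy": -0.11, "dz": -0.11, "turn": 0.0}, {"dx": 1.63, "dy": -0.11, "dz": -0.11, "turn": 0.0}]}}

```text
time: 2.28
tcp_pos: [459.5, -281.1, 53.3]
orientation: [[0.001, 0.177, -0.984], [-0.001, -0.984, -0.177], [-1.0, 0.002, -0.001]]
force: [0.7, 0.0, -0.4]
gripper_width: 0.6
```

Request:
{"name": "apply_moves", "arguments": {"increments": [{"dx": 0.0, "dy": 0.0, "dz": 0.0, "turn": 0.0}, {"dx": 0.0, "dy": 0.0, "dz": 0.0, "turn": 0.0}]}}

```text
time: 2.52
tcp_pos: [459.9, -280.7, 53.8]
orientation: [[0.001, 0.177, -0.984], [-0.001, -0.984, -0.177], [-1.0, 0.001, -0.001]]
force: [-0.0, -0.2, 1.1]
gripper_width: 0.6
```

Run:
```python
from h import *
st(); plan((459.5,-280.3,53),10.3,1)
s,o=snap('wrist')
cv2.imwrite('pics/w2.png',s['img'])
```

```text
2.52 tcp [ 459.9 -280.7   53.8] h 10.21 tilt [ 0.001 -0.001] F [-0.  -0.2  1.1] T [ 0.01 -0.   -0.05] w 0.6 q [-38.8  21.6 105.1  -0.   53.2  41. ]
from [ 459.9 -280.7   53.8] 10.21
[{"dx": 0.08, "dy": -0.05, "dz": 0.03, "turn": -0.002}]
```

View pics/w2.png

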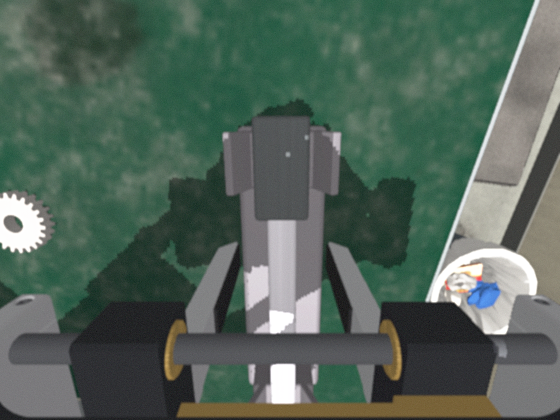

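Request:
{"name": "apply_moves", "arguments": {"increments": [{"dx": 0.06, "dy": -0.02, "dz": 0.0, "turn": 0.0}, {"dx": 0.0, "dy": 0.0, "dz": 0.0, "turn": 0.0}, {"dx": 0.0, "dy": 0.0, "dz": 0.0, "turn": 0.0}, {"dx": 0.0, "dy": 0.0, "dz": 0.0, "turn": 0.0}, {"dx": 0.0, "dy": 0.0, "dz": 0.0, "turn": 0.0}], "fingers": -1}}

```text
time: 3.2
tcp_pos: [459.8, -279.7, 52.4]
orientation: [[0.0, 0.178, -0.984], [-0.0, -0.984, -0.178], [-1.0, 0.0, -0.0]]
force: [0.2, -0.7, 0.0]
gripper_width: 0.169
```

Run:
```python
from h import *
st(); s,o=snap('wrist','w3.png');c=cam(s,o)
h=np.radians(10.25);u=np.array([np.cos(h),np.sin(h),0])
for p in [(281,218,58),(281,117,58)]: X=px2w(c,*p);d=X-o['tcp_pos'];print(np.round(X,1),d@u,d@np.array([-u[1],u[0],0]))
```

```text
3.2 tcp [ 459.8 -279.7   52.4] h 10.26 tilt [ 0. -0.] F [ 0.2 -0.7  0. ] T [-0.06  0.02  0.04] w 0.169 q [-38.7  21.7 105.2  -0.   53.1  41. ]
[ 494.9 -271.9   58. ] 35.94489938656164 1.4748949708282417
[ 545.7 -262.8   58. ] 87.49568674467812 1.4019859191352673
```

Request:
{"name": "apply_moves", "arguments": {"increments": [{"dx": -0.5, "dy": 0.0, "dz": 0.0, "turn": 0.0}, {"dx": -1.0, "dy": 0.0, "dz": 0.0, "turn": 0.0}, {"dx": -1.5, "dy": 0.0, "dz": 0.0, "turn": 0.0}, {"dx": -2.0, "dy": 0.0, "dz": 0.0, "turn": 0.0}, {"dx": -1.5, "dy": 0.0, "dz": 0.0, "turn": 0.0}]}}

```text
time: 3.88
tcp_pos: [460.1, -279.8, 119.1]
orientation: [[0.001, 0.178, -0.984], [-0.001, -0.984, -0.178], [-1.0, 0.001, -0.001]]
force: [-0.3, -0.4, -4.1]
gripper_width: 0.166
```

Run:
```python
from h import *
st(); plan((482,79.3,120),-39.8,15)
s,o=snap('side','s1.png')
```

```text
3.88 tcp [ 460.1 -279.8  119.1] h 10.24 tilt [ 0.001 -0.001] F [-0.3 -0.4 -4.1] T [0.   0.01 0.03] w 0.166 q [-38.7  17.5 100.3  -0.   62.1  41. ]
from [ 460.1 -279.8  119.1] 10.24
[{"dx": -0.01, "dy": -2.33, "dz": -0.57, "turn": 0.058}, {"dx": -0.01, "dy": -2.36, "dz": -0.43, "turn": 0.058}, {"dx": -0.01, "dy": -2.38, "dz": -0.29, "turn": 0.058}, {"dx": -0.01, "dy": -2.39, "dz": -0.16, "turn": 0.058}, {"dx": -0.01, "dy": -2.4, "dz": -0.02, "turn": 0.058}, {"dx": -0.01, "dy": -2.4, "dz": 0.12, "turn": 0.058}, {"dx": -0.01, "dy": -2.38, "dz": 0.26, "turn": 0.058}, {"dx": -0.01, "dy": -2.36, "dz": 0.4, "turn": 0.058}, {"dx": -0.01, "dy": -2.34, "dz": 0.54, "turn": 0.058}, {"dx": -0.01, "dy": -2.3, "dz": 0.67, "turn": 0.058}, {"dx": -0.01, "dy": -2.26, "dz": 0.81, "turn": 0.058}, {"dx": -0.01, "dy": -2.21, "dz": 0.94, "turn": 0.058}, {"dx": -0.01, "dy": -2.15, "dz": 1.06, "turn": 0.058}, {"dx": -0.01, "dy": -2.08, "dz": 1.19, "turn": 0.058}, {"dx": -0.01, "dy": -2.01, "dz": 1.31, "turn": 0.058}]
```

Request:
{"name": "apply_moves", "arguments": {"increments": [{"dx": 0.0, "dy": -2.33, "dz": -0.57, "turn": 0.058}, {"dx": 0.0, "dy": -2.36, "dz": -0.43, "turn": 0.058}, {"dx": 0.0, "dy": -2.38, "dz": -0.29, "turn": 0.058}, {"dx": 0.0, "dy": -2.39, "dz": -0.16, "turn": 0.058}, {"dx": 0.0, "dy": -2.4, "dz": -0.02, "turn": 0.058}]}}

```text
time: 4.55
tcp_pos: [466.8, -159.0, 117.5]
orientation: [[0.0, -0.113, -0.994], [-0.0, -0.994, 0.113], [-1.0, 0.0, -0.0]]
force: [-0.4, -0.1, -4.2]
gripper_width: 0.171
```

Request:
{"name": "apply_moves", "arguments": {"increments": [{"dx": 0.0, "dy": -2.4, "dz": 0.12, "turn": 0.058}, {"dx": 0.0, "dy": -2.38, "dz": 0.26, "turn": 0.058}, {"dx": 0.0, "dy": -2.36, "dz": 0.4, "turn": 0.058}, {"dx": 0.0, "dy": -2.34, "dz": 0.54, "turn": 0.058}, {"dx": 0.0, "dy": -2.3, "dz": 0.67, "turn": 0.058}]}}

```text
time: 5.18
tcp_pos: [474.0, -39.4, 117.5]
orientation: [[0.0, -0.392, -0.92], [-0.0, -0.92, 0.392], [-1.0, 0.0, -0.0]]
force: [0.3, 0.3, -4.5]
gripper_width: 0.167
```

Request:
{"name": "apply_moves", "arguments": {"increments": [{"dx": 0.0, "dy": -2.26, "dz": 0.81, "turn": 0.058}, {"dx": 0.0, "dy": -2.21, "dz": 0.94, "turn": 0.058}, {"dx": 0.0, "dy": -2.15, "dz": 1.06, "turn": 0.058}, {"dx": 0.0, "dy": -2.08, "dz": 1.19, "turn": 0.058}, {"dx": 0.0, "dy": -2.01, "dz": 1.31, "turn": 0.058}]}}

```text
time: 5.8
tcp_pos: [480.8, 80.4, 117.5]
orientation: [[0.0, -0.639, -0.769], [-0.0, -0.769, 0.639], [-1.0, -0.0, -0.0]]
force: [0.2, 0.0, -4.4]
gripper_width: 0.173
```

Request:
{"name": "apply_moves", "arguments": {"increments": [{"dx": 0.0, "dy": 0.0, "dz": 0.0, "turn": 0.0}, {"dx": 0.0, "dy": 0.0, "dz": 0.0, "turn": 0.0}]}}

```text
time: 6.05
tcp_pos: [480.8, 79.1, 117.4]
orientation: [[-0.0, -0.637, -0.771], [-0.001, -0.771, 0.637], [-1.0, 0.001, -0.0]]
force: [0.4, -0.6, -3.1]
gripper_width: 0.167
```

Run:
```python
from h import *
import pickle
st(); s,o=snap('wrist','w4.png');pickle.dump((s,o),open('w4.pkl','wb'))
c=cam(s,o)
print(w2px(c,(635.6,-48.7,68)),w2px(c,(635.6-84*np.cos(np.radians(39.8)),-48.7+84*np.sin(np.radians(39.8)),62)))
cv2.imwrite('pics/w4c.png',cv2.resize(s['img'][0:240,180:420],None,fx=2.5,fy=2.5,interpolation=cv2.INTER_CUBIC))
```

```text
6.05 tcp [480.8  79.1 117.4] h -39.54 tilt [-0.    -0.001] F [ 0.4 -0.6 -3.1] T [ 0.09  0.   -0.01] w 0.167 q [ 1.200e+00  1.360e+01  1.064e+02 -1.000e-01  6.000e+01  1.308e+02]
[284.48604806 -98.1110753 ] [283.60810804  70.11600778]
```

View pics/w4c.png

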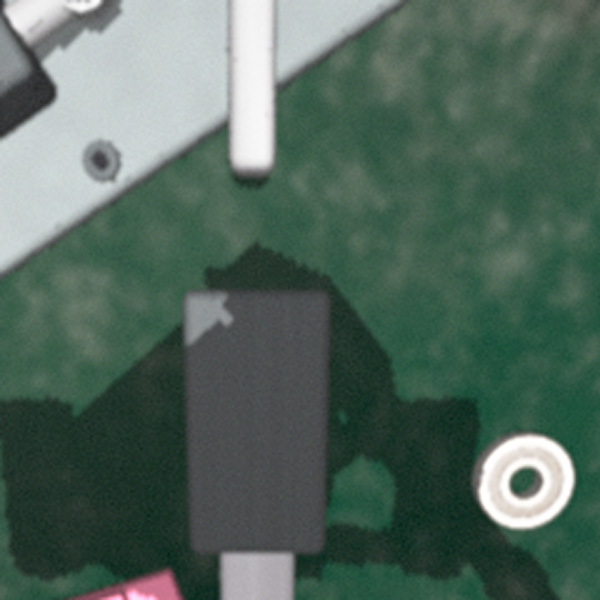

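Run:
```python
from h import *
import pickle
s,o=pickle.load(open('w4.pkl','rb'));c=cam(s,o);R=np.array(o['orientation'])
f=lambda u,v:((u+.5)/2.5-.5+180,(v+.5)/2.5-.5)
for n,p,z in [('forkfront',(257.5,292),122),('junction',(257,552),122.5),('tip',(252,170),62),('lev0',(254,0),62),('tipend',(252,176),58)]:
    X=px2w(c,*f(*p),z);print(n,np.round(X,1),np.round(R.T@(X-o['tcp_pos']),1))
```

```text
forkfront [548.5  24.6 122. ] [ -4.6  -1.1 -86.9]
junction [507.4  58.7 122.5] [ -5.1  -1.2 -33.5]
tip [573.5   5.7  62. ] [  55.4   -2.4 -118.1]
lev0 [602.5 -19.   62. ] [  55.5   -1.9 -156.2]
tipend [572.8   6.3  58. ] [  59.4   -2.5 -117.3]
```

Request:
{"name": "apply_moves", "arguments": {"increments": [{"dx": 0.0, "dy": -0.1, "dz": -1.9, "turn": 0.0}, {"dx": 0.0, "dy": 0.0, "dz": -1.9, "turn": 0.0}, {"dx": 0.0, "dy": 0.0, "dz": -1.9, "turn": 0.0}, {"dx": 0.0, "dy": 0.0, "dz": -1.9, "turn": 0.0}, {"dx": 0.0, "dy": 0.0, "dz": 0.0, "turn": 0.0}]}}

```text
time: 6.72
tcp_pos: [541.9, 30.5, 117.2]
orientation: [[0.001, -0.639, -0.769], [-0.0, -0.769, 0.639], [-1.0, -0.0, -0.001]]
force: [-0.2, 0.3, -3.9]
gripper_width: 0.168
```

Request:
{"name": "apply_moves", "arguments": {"increments": [{"dx": 0.6, "dy": 0.0, "dz": 0.0, "turn": 0.0}, {"dx": 0.8, "dy": 0.0, "dz": 0.0, "turn": 0.0}, {"dx": 0.6, "dy": 0.0, "dz": 0.0, "turn": 0.0}, {"dx": 0.0, "dy": 0.0, "dz": 0.0, "turn": 0.0}, {"dx": 0.0, "dy": 0.0, "dz": 0.0, "turn": 0.0}]}}

```text
time: 7.35
tcp_pos: [540.2, 32.0, 97.5]
orientation: [[0.0, -0.637, -0.771], [-0.0, -0.771, 0.637], [-1.0, -0.0, -0.0]]
force: [-0.2, -0.6, -4.3]
gripper_width: 0.171
```

Run:
```python
from h import *
import pickle
st();s,o=snap('wrist','w5.png');pickle.dump((s,o),open('w5.pkl','wb'))
cv2.imwrite('pics/w5c.png',cv2.resize(s['img'][0:240,160:440],None,fx=2.5,fy=2.5,interpolation=cv2.INTER_CUBIC))
a=np.radians(140.2)
plan((635.6+125*np.cos(a),-48.7+125*np.sin(a),66.4),-39.7,5)
```

```text
7.35 tcp [540.2  32.   97.5] h -39.59 tilt [ 0. -0.] F [-0.2 -0.6 -4.3] T [ 0.02  0.01 -0.04] w 0.171 q [ -4.   19.  101.6  -0.   59.4 125.6]
from [540.3  32.   97.6] -39.59
[{"dx": 0.62, "dy": 0.02, "dz": 0.0, "turn": 0.0}, {"dx": 0.62, "dy": 0.02, "dz": 0.0, "turn": 0.0}, {"dx": 0.62, "dy": 0.02, "dz": 0.0, "turn": 0.0}, {"dx": 0.62, "dy": 0.02, "dz": 0.0, "turn": 0.0}, {"dx": 0.62, "dy": 0.02, "dz": 0.0, "turn": 0.0}]
```

View pics/w5c.png

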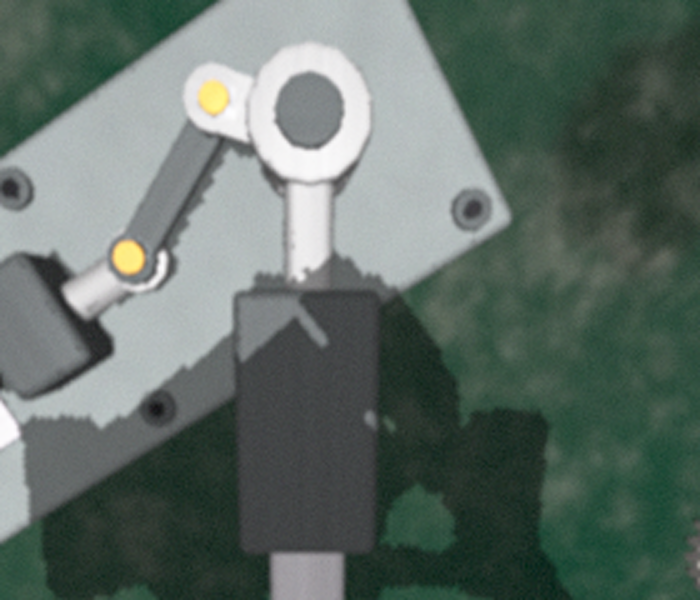

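Run:
```python
from h import *
import pickle
s,o=pickle.load(open('w5.pkl','rb'));c=cam(s,o);R=np.array(o['orientation'])
f=lambda u,v:((u+.5)/2.5-.5+160,(v+.5)/2.5-.5)
for n,p,z in [('forkfront',(307,293),102),('junction',(308,552),102.5),('hub',(310,112),68),('lev',(309,230),62)]:
    X=px2w(c,*f(*p),z);print(n,np.round(X,1),np.round(R.T@(X-o['tcp_pos']),1))
```

```text
forkfront [607.8 -22.3 102. ] [ -4.5  -1.2 -86.7]
junction [566.7  11.4 102.5] [ -5.   -1.  -33.5]
hub [637.5 -47.8  68. ] [  29.5   -0.5 -125.9]
lev [619.1 -32.3  62. ] [  35.5   -0.7 -101.8]
```

Request:
{"name": "apply_moves", "arguments": {"increments": [{"dx": 0.7, "dy": 0.0, "dz": 0.0, "turn": 0.0}, {"dx": 0.7, "dy": 0.0, "dz": 0.0, "turn": 0.0}, {"dx": 0.7, "dy": 0.0, "dz": 0.0, "turn": 0.0}, {"dx": 0.0, "dy": 0.0, "dz": 0.0, "turn": 0.0}, {"dx": 0.0, "dy": 0.0, "dz": 0.0, "turn": 0.0}]}}

```text
time: 8.02
tcp_pos: [540.2, 31.9, 76.3]
orientation: [[-0.0, -0.637, -0.77], [-0.0, -0.77, 0.637], [-1.0, 0.0, -0.0]]
force: [0.6, 0.7, -3.8]
gripper_width: 0.169
```

Request:
{"name": "apply_moves", "arguments": {"increments": [{"dx": 0.4, "dy": 0.0, "dz": 0.0, "turn": 0.0}, {"dx": 0.4, "dy": 0.0, "dz": 0.0, "turn": 0.0}, {"dx": 0.16, "dy": 0.0, "dz": 0.0, "turn": 0.0}, {"dx": 0.0, "dy": 0.0, "dz": 0.0, "turn": 0.0}, {"dx": 0.0, "dy": 0.0, "dz": 0.0, "turn": 0.0}]}}

```text
time: 8.65
tcp_pos: [540.2, 31.9, 66.8]
orientation: [[0.0, -0.638, -0.77], [-0.0, -0.77, 0.638], [-1.0, -0.0, -0.0]]
force: [0.5, -0.5, -4.3]
gripper_width: 0.169
```

Run:
```python
from h import *
st()
o=sensors.get_obs()
piv=np.array([636.5,-48.8]);r=125.5
# arc in tool frame: constant per-row increments; +65deg in n rows
n=22;d=np.radians(66)/n
# row k: move chord expressed in tool axes at start
h=np.radians(-39.7)
p0=piv-r*np.array([np.cos(h),np.sin(h)]);p1=piv-r*np.array([np.cos(h+d),np.sin(h+d)]);v=p1-p0
print('start ideal',p0,'row dy',(np.sin(h)*v[0]-np.cos(h)*v[1])/10,'dz',-(np.cos(h)*v[0]+np.sin(h)*v[1])/10,'turn',-d)
for k in (0,5,10,15,20,22):
    a=h+k*d;print(k,np.degrees(a),np.round(piv-r*np.array([np.cos(a),np.sin(a)]),1))
```

```text
8.65 tcp [540.2  31.9  66.8] h -39.61 tilt [ 0. -0.] F [ 0.5 -0.5 -4.3] T [ 0.09 -0.05  0.02] w 0.169 q [ -4.   20.9 103.8  -0.   55.2 125.6]
start ideal [539.94035584  31.3653611 ] row dy 0.6568162508489388 dz -0.017199338830104428 turn -0.05235987755982989
0 -39.7 [539.9  31.4]
5 -24.700000000000003 [522.5   3.6]
10 -9.700000000000001 [512.8 -27.7]
15 5.300000000000001 [511.5 -60.4]
20 20.300000000000004 [518.8 -92.3]
22 26.299999999999997 [ 524.  -104.4]
```

Request:
{"name": "apply_moves", "arguments": {"increments": [{"dx": 0.0, "dy": 0.657, "dz": -0.017, "turn": -0.052}, {"dx": 0.0, "dy": 0.657, "dz": -0.017, "turn": -0.052}, {"dx": 0.0, "dy": 0.657, "dz": -0.017, "turn": -0.052}, {"dx": 0.0, "dy": 0.657, "dz": -0.017, "turn": -0.052}, {"dx": 0.0, "dy": 0.657, "dz": -0.017, "turn": -0.052}]}}

```text
time: 9.28
tcp_pos: [524.4, 5.9, 67.1]
orientation: [[0.004, -0.417, -0.909], [0.003, -0.909, 0.417], [-1.0, -0.005, -0.002]]
force: [3.3, 5.4, -5.6]
gripper_width: 0.165
```

Run:
```python
from h import *
st()
o=sensors.get_obs();R=o['orientation'];p=o['tcp_pos'][:2];d=np.array([636.5,-48.8])-p;print('r',np.hypot(*d),'ang',np.degrees(np.arctan2(d[1],d[0])))
```

```text
9.28 tcp [524.4   5.9  67.1] h -24.65 tilt [0.004 0.003] F [ 3.3  5.4 -5.6] T [ 1.27 -0.53  0.32] w 0.165 q [ -7.1  19.6 106.    0.3  54.2 107.4]
r 124.75958765628647 ang -26.00050151289944
```

Request:
{"name": "apply_moves", "arguments": {"increments": [{"dx": 0.0, "dy": 0.657, "dz": -0.017, "turn": -0.052}, {"dx": 0.0, "dy": 0.657, "dz": -0.017, "turn": -0.052}, {"dx": 0.0, "dy": 0.657, "dz": -0.017, "turn": -0.052}, {"dx": 0.0, "dy": 0.657, "dz": -0.017, "turn": -0.052}, {"dx": 0.0, "dy": 0.657, "dz": -0.017, "turn": -0.052}]}}

```text
time: 9.9
tcp_pos: [514.1, -24.9, 67.0]
orientation: [[0.003, -0.169, -0.986], [0.004, -0.986, 0.169], [-1.0, -0.005, -0.002]]
force: [2.1, 7.3, -5.7]
gripper_width: 0.169
```

```bash
cat > a.py <<'E'
from h import *
import pickle
st()
o=sensors.get_obs();R=o['orientation'];p=o['tcp_pos'][:2];d=np.array([636.5,-48.8])-p;print('r',np.hypot(*d),'ang',np.degrees(np.arctan2(d[1],d[0])))
s,o=snap('wrist','w6_%d.png'%(o['time']*100)); pickle.dump((s,o),open('w6.pkl','wb'))
E
python3 a.py
```

```text
9.9 tcp [514.1 -24.9  67. ] h -9.75 tilt [0.003 0.004] F [ 2.1  7.3 -5.7] T [ 1.41 -0.41  0.37] w 0.169 q [-10.7  19.  107.2   0.3  53.8  88.8]
r 124.7385039713306 ang -11.04266996593957
```

Request:
{"name": "apply_moves", "arguments": {"increments": [{"dx": 0.0, "dy": 0.657, "dz": -0.017, "turn": -0.052}, {"dx": 0.0, "dy": 0.657, "dz": -0.017, "turn": -0.052}, {"dx": 0.0, "dy": 0.657, "dz": -0.017, "turn": -0.052}, {"dx": 0.0, "dy": 0.657, "dz": -0.017, "turn": -0.052}, {"dx": 0.0, "dy": 0.657, "dz": -0.017, "turn": -0.052}]}}

```text
time: 10.58
tcp_pos: [511.8, -58.5, 66.9]
orientation: [[0.0, 0.09, -0.996], [0.003, -0.996, -0.09], [-1.0, -0.003, -0.001]]
force: [0.8, 3.6, -3.5]
gripper_width: 0.169
```

```bash
python3 a.py
```

```text
10.57 tcp [511.8 -58.5  66.9] h 5.16 tilt [0.    0.003] F [ 0.8  3.6 -3.5] T [ 0.79 -0.1   0.16] w 0.169 q [-14.4  19.1 107.    0.2  53.9  70.3]
r 125.11891363271599 ang 4.442767249216984
```

Request:
{"name": "apply_moves", "arguments": {"increments": [{"dx": 0.0, "dy": 0.657, "dz": -0.017, "turn": -0.052}, {"dx": 0.0, "dy": 0.657, "dz": -0.017, "turn": -0.052}, {"dx": 0.0, "dy": 0.657, "dz": -0.017, "turn": -0.052}, {"dx": 0.0, "dy": 0.657, "dz": -0.017, "turn": -0.052}, {"dx": 0.0, "dy": 0.657, "dz": -0.017, "turn": -0.052}]}}

```text
time: 11.25
tcp_pos: [519.7, -93.6, 67.1]
orientation: [[0.002, 0.343, -0.939], [-0.003, -0.939, -0.343], [-1.0, 0.003, -0.001]]
force: [0.1, -0.8, -4.7]
gripper_width: 0.169
```

```bash
python3 a.py; python3 -c "
import cv2,glob
i=cv2.imread(sorted(glob.glob('pics/w6_*'),key=lambda s:int(s[8:-4]))[-1])
cv2.imwrite('pics/w6c.png',cv2.resize(i[0:240,140:420],None,fx=2.5,fy=2.5,interpolation=cv2.INTER_CUBIC))"
```

```text
11.25 tcp [519.7 -93.6  67.1] h 20.06 tilt [ 0.002 -0.003] F [ 0.1 -0.8 -4.7] T [-0.03 -0.04  0.  ] w 0.169 q [-17.7  19.9 105.5  -0.2  54.4  52.4]
r 125.09808447222349 ang 20.965357608180362
```

View pics/w6c.png

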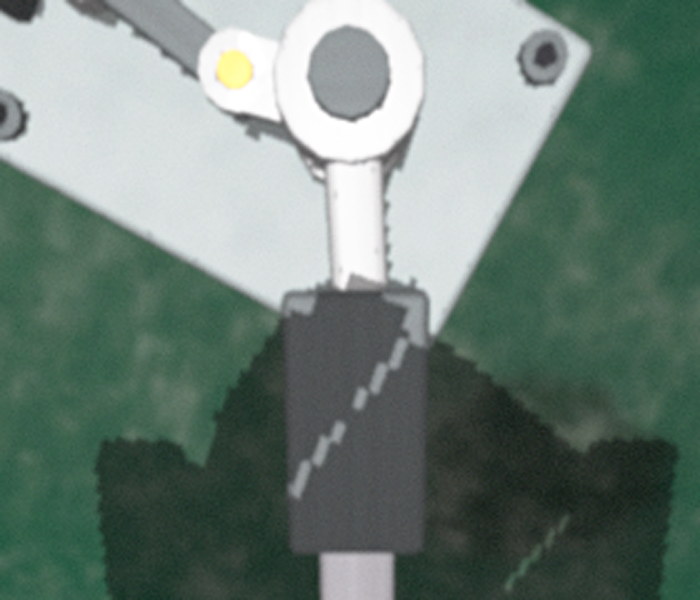

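Request:
{"name": "apply_moves", "arguments": {"increments": [{"dx": 0.0, "dy": 0.657, "dz": -0.017, "turn": -0.052}, {"dx": 0.0, "dy": 0.657, "dz": -0.017, "turn": -0.052}, {"dx": 0.0, "dy": 0.2, "dz": 0.0, "turn": -0.016}, {"dx": 0.0, "dy": 0.0, "dz": 0.0, "turn": 0.0}, {"dx": 0.0, "dy": 0.0, "dz": 0.0, "turn": 0.0}]}}

```text
time: 11.92
tcp_pos: [524.3, -104.9, 66.7]
orientation: [[-0.001, 0.451, -0.892], [0.001, -0.892, -0.451], [-1.0, -0.001, 0.0]]
force: [-0.7, 4.3, -4.1]
gripper_width: 0.167
```

```bash
python3 a.py
python3 - <<'E'
from h import *
import pickle
s,o=pickle.load(open('w6.pkl','rb'));c=cam(s,o);h=np.radians(20)
a=np.radians(23.2)
for L in (15,38): print(w2px(c,(636.5-L*np.cos(a),-48.8-L*np.sin(a),62)))
g=cv2.cvtColor(s['img'],cv2.COLOR_BGR2GRAY)
cv2.imwrite('pics/w7c.png',cv2.resize(s['img'][0:130,200:380],None,fx=4,fy=4,interpolation=cv2.INTER_CUBIC))
E
```

```text
11.93 tcp [ 524.3 -104.9   66.7] h 26.83 tilt [-0.001  0.001] F [-0.7  4.3 -4.1] T [0.83 0.12 0.14] w 0.167 q [-1.880e+01  2.050e+01  1.046e+02  1.000e-01  5.500e+01  4.430e+01]
r 125.44042452676064 ang 26.581247187922774
[282.35322742  69.02291949]
[279.56031221 117.51389625]
```

View pics/w7c.png

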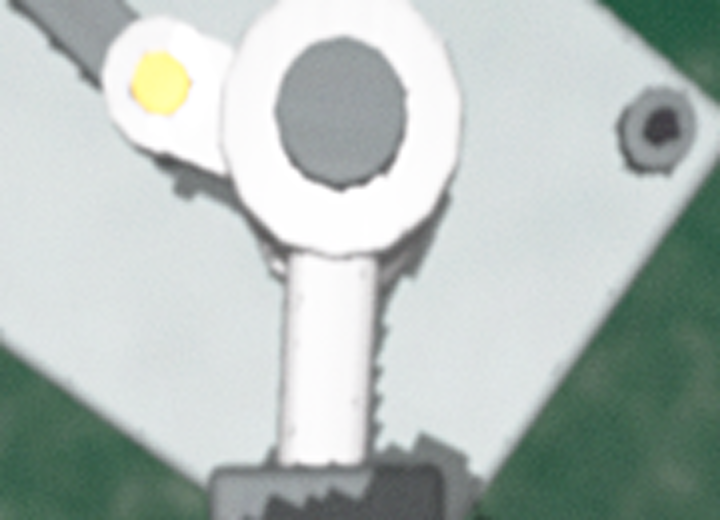

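Request:
{"name": "apply_moves", "arguments": {"increments": [{"dx": 0.0, "dy": -0.37, "dz": 0.0, "turn": 0.032}, {"dx": 0.0, "dy": -0.37, "dz": 0.0, "turn": 0.031}, {"dx": 0.0, "dy": 0.0, "dz": 0.0, "turn": 0.0}, {"dx": -0.5, "dy": 0.0, "dz": 0.0, "turn": 0.0}, {"dx": -1.0, "dy": 0.0, "dz": 0.0, "turn": 0.0}]}}

```text
time: 12.6
tcp_pos: [521.4, -99.3, 82.0]
orientation: [[-0.0, 0.395, -0.919], [-0.0, -0.919, -0.395], [-1.0, -0.0, 0.0]]
force: [-0.8, -0.4, -3.6]
gripper_width: 0.169
```

Request:
{"name": "apply_moves", "arguments": {"increments": [{"dx": -1.5, "dy": 0.0, "dz": 0.0, "turn": 0.0}, {"dx": -1.5, "dy": 0.0, "dz": 0.0, "turn": 0.0}, {"dx": -1.0, "dy": 0.0, "dz": 0.0, "turn": 0.0}, {"dx": 0.0, "dy": 0.0, "dz": 0.0, "turn": 0.0}]}}

```text
time: 13.1
tcp_pos: [522.2, -99.4, 123.0]
orientation: [[0.002, 0.395, -0.919], [-0.001, -0.919, -0.395], [-1.0, 0.002, -0.002]]
force: [0.7, 0.2, -4.0]
gripper_width: 0.165
```

Run:
```python
from h import *
st(); plan((459.8,-279.7,122),10.26,10)
s,o=snap('wrist','w8.png')
```

```text
13.1 tcp [522.2 -99.4 123. ] h 23.25 tilt [ 0.002 -0.001] F [ 0.7  0.2 -4. ] T [-0.02  0.   -0.  ] w 0.165 q [-18.3  16.7 100.9  -0.   62.3  48.5]
from [522.2 -99.4 123. ] 23.25
[{"dx": 0.01, "dy": 1.41, "dz": 1.29, "turn": 0.023}, {"dx": 0.01, "dy": 1.44, "dz": 1.25, "turn": 0.023}, {"dx": 0.01, "dy": 1.47, "dz": 1.22, "turn": 0.023}, {"dx": 0.01, "dy": 1.49, "dz": 1.19, "turn": 0.023}, {"dx": 0.01, "dy": 1.52, "dz": 1.15, "turn": 0.023}, {"dx": 0.01, "dy": 1.55, "dz": 1.12, "turn": 0.023}, {"dx": 0.01, "dy": 1.57, "dz": 1.08, "turn": 0.023}, {"dx": 0.01, "dy": 1.6, "dz": 1.05, "turn": 0.023}, {"dx": 0.01, "dy": 1.62, "dz": 1.01, "turn": 0.023}, {"dx": 0.01, "dy": 1.64, "dz": 0.97, "turn": 0.023}]
```

Request:
{"name": "apply_moves", "arguments": {"increments": [{"dx": 0.0, "dy": 1.41, "dz": 1.29, "turn": 0.023}, {"dx": 0.0, "dy": 1.44, "dz": 1.25, "turn": 0.023}, {"dx": 0.0, "dy": 1.47, "dz": 1.22, "turn": 0.023}, {"dx": 0.0, "dy": 1.49, "dz": 1.19, "turn": 0.023}, {"dx": 0.0, "dy": 1.52, "dz": 1.15, "turn": 0.023}]}}

```text
time: 13.78
tcp_pos: [489.6, -190.8, 121.7]
orientation: [[-0.0, 0.285, -0.959], [-0.0, -0.959, -0.285], [-1.0, 0.0, 0.0]]
force: [0.0, 0.2, -4.1]
gripper_width: 0.166
```

Request:
{"name": "apply_moves", "arguments": {"increments": [{"dx": 0.0, "dy": 1.55, "dz": 1.12, "turn": 0.023}, {"dx": 0.0, "dy": 1.57, "dz": 1.08, "turn": 0.023}, {"dx": 0.0, "dy": 1.6, "dz": 1.05, "turn": 0.023}, {"dx": 0.0, "dy": 1.62, "dz": 1.01, "turn": 0.023}, {"dx": 0.0, "dy": 1.64, "dz": 0.97, "turn": 0.023}]}}

```text
time: 14.4
tcp_pos: [458.4, -280.6, 121.7]
orientation: [[0.0, 0.173, -0.985], [-0.0, -0.985, -0.173], [-1.0, 0.0, -0.0]]
force: [0.2, -0.4, -3.2]
gripper_width: 0.172
```

Request:
{"name": "apply_moves", "arguments": {"increments": [{"dx": 0.0, "dy": 0.0, "dz": 0.0, "turn": 0.0}, {"dx": 0.0, "dy": 0.0, "dz": 0.0, "turn": 0.0}]}}

```text
time: 14.65
tcp_pos: [458.7, -279.1, 121.7]
orientation: [[-0.0, 0.174, -0.985], [0.001, -0.985, -0.174], [-1.0, -0.001, -0.0]]
force: [-0.8, 1.0, -3.0]
gripper_width: 0.165
```

Run:
```python
from h import *
st(); plan((459.8,-279.7,90),10.26,4)
s,o=snap('wrist','w9.png')
t,_=snap('side','s9.png')
a=cv2.imread('pics/w3.png')[80:280,200:380];b=cv2.imread('pics/w8.png')[80:280,200:380];c=s['img'][80:280,200:380]
d=t['img'][170:320,300:435]
k=lambda i:cv2.resize(i,(400,300),interpolation=cv2.INTER_CUBIC)
k2=lambda i:cv2.resize(i,None,fx=300/i.shape[0],fy=300/i.shape[0],interpolation=cv2.INTER_CUBIC)
r1=np.hstack([k2(a),k2(b)]);r2=np.hstack([k2(c),k2(d)])
w=max(r1.shape[1],r2.shape[1]);pad=lambda r:np.pad(r,((0,0),(0,w-r.shape[1]),(0,0)))
im=np.vstack([pad(r1),pad(r2)]);print(im.shape);cv2.imwrite('pics/c9.png',im)
```

```text
14.65 tcp [ 458.7 -279.1  121.7] h 10.05 tilt [-0.     0.001] F [-0.8  1.  -3. ] T [0.04 0.04 0.02] w 0.165 q [-38.8  17.3 100.2   0.   62.5  41.2]
from [ 458.7 -279.1  121.7] 10.05
[{"dx": 0.79, "dy": 0.02, "dz": -0.03, "turn": -0.001}, {"dx": 0.79, "dy": 0.02, "dz": -0.03, "turn": -0.001}, {"dx": 0.79, "dy": 0.02, "dz": -0.03, "turn": -0.001}, {"dx": 0.79, "dy": 0.02, "dz": -0.03, "turn": -0.001}]
(600, 540, 3)
```

View pics/c9.png

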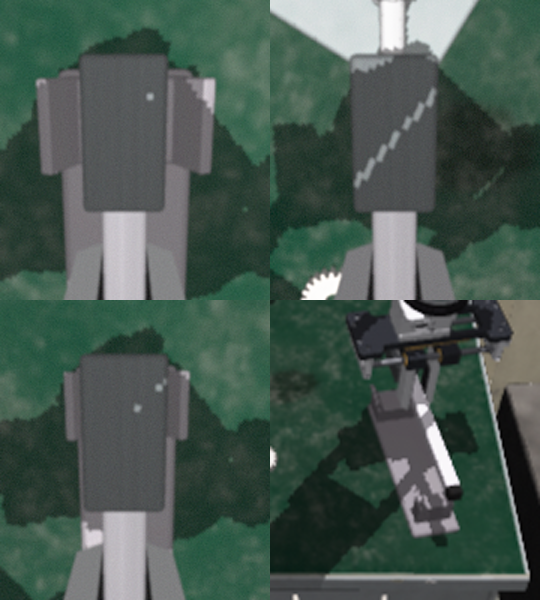

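Run:
```python
import cv2,numpy as np
for n in ('w3','w4','w5','w8','w9'):
    g=cv2.GaussianBlur(cv2.cvtColor(cv2.imread(f'pics/{n}.png'),cv2.COLOR_BGR2GRAY).astype(np.float32),(3,3),0)
    hsv=cv2.cvtColor(cv2.imread(f'pics/{n}.png'),cv2.COLOR_BGR2HSV)
    out=[]
    for v in (130,150,170,190,210):
        d=np.abs(np.diff(g[v-3:v+4].mean(0)));L=240+np.argmax(d[240:265]);R=295+np.argmax(d[295:325]);out.append((L,R,R-L))
    dv=np.abs(np.diff(g[:,270:290].mean(1)));print(n,out,'front',105+np.argmax(dv[105:130]),'junc',205+np.argmax(dv[205:230]))
```

```text
w3 [(np.int64(252), np.int64(311), np.int64(59)), (np.int64(253), np.int64(311), np.int64(58)), (np.int64(253), np.int64(310), np.int64(57)), (np.int64(254), np.int64(310), np.int64(56)), (np.int64(241), np.int64(309), np.int64(68))] front 116 junc 220
w4 [(np.int64(253), np.int64(311), np.int64(58)), (np.int64(253), np.int64(310), np.int64(57)), (np.int64(254), np.int64(310), np.int64(56)), (np.int64(254), np.int64(309), np.int64(55)), (np.int64(255), np.int64(308), np.int64(53))] front 116 junc 220
w5 [(np.int64(252), np.int64(310), np.int64(58)), (np.int64(253), np.int64(310), np.int64(57)), (np.int64(254), np.int64(310), np.int64(56)), (np.int64(254), np.int64(309), np.int64(55)), (np.int64(255), np.int64(314), np.int64(59))] front 114 junc 220
w8 [(np.int64(264), np.int64(311), np.int64(47)), (np.int64(245), np.int64(297), np.int64(52)), (np.int64(254), np.int64(310), np.int64(56)), (np.int64(264), np.int64(309), np.int64(45)), (np.int64(255), np.int64(309), np.int64(54))] front 112 junc 220
w9 [(np.int64(242), np.int64(320), np.int64(78)), (np.int64(242), np.int64(324), np.int64(82)), (np.int64(243), np.int64(324), np.int64(81)), (np.int64(252), np.int64(315), np.int64(63)), (np.int64(252), np.int64(315), np.int64(63))] front 115 junc 220
```

Request:
{"name": "apply_moves", "arguments": {"increments": [{"dx": 0.9, "dy": 0.0, "dz": -0.02, "turn": -0.002}, {"dx": 1.2, "dy": 0.0, "dz": -0.02, "turn": -0.001}, {"dx": 1.2, "dy": 0.0, "dz": -0.02, "turn": 0.0}, {"dx": 0.8, "dy": 0.0, "dz": 0.0, "turn": 0.0}, {"dx": 0.0, "dy": 0.0, "dz": 0.0, "turn": 0.0}]}}

```text
time: 15.38
tcp_pos: [458.8, -278.9, 79.7]
orientation: [[-0.002, 0.178, -0.984], [0.001, -0.984, -0.178], [-1.0, -0.001, 0.001]]
force: [0.9, -0.9, -3.8]
gripper_width: 0.166
```

Request:
{"name": "apply_moves", "arguments": {"increments": [{"dx": 0.0, "dy": 0.0, "dz": 0.0, "turn": 0.0}, {"dx": 0.0, "dy": 0.0, "dz": 0.0, "turn": 0.0}]}}

```text
time: 15.62
tcp_pos: [459.7, -279.6, 81.3]
orientation: [[0.001, 0.178, -0.984], [-0.001, -0.984, -0.178], [-1.0, 0.001, -0.001]]
force: [-1.0, -0.5, -3.2]
gripper_width: 0.168
```

Run:
```python
from h import *
st(); plan((459.8,-279.7,52.4),10.26,5)
```

```text
15.62 tcp [ 459.7 -279.6   81.3] h 10.24 tilt [ 0.001 -0.001] F [-1.  -0.5 -3.2] T [-0.01  0.04  0.06] w 0.168 q [-38.7  19.7 103.2  -0.   57.   41. ]
from [ 459.7 -279.6   81.3] 10.24
[{"dx": 0.58, "dy": 0.0, "dz": -0.0, "turn": -0.0}, {"dx": 0.58, "dy": 0.0, "dz": -0.0, "turn": -0.0}, {"dx": 0.58, "dy": 0.0, "dz": -0.0, "turn": -0.0}, {"dx": 0.58, "dy": 0.0, "dz": -0.0, "turn": -0.0}, {"dx": 0.58, "dy": 0.0, "dz": -0.0, "turn": -0.0}]
```

Request:
{"name": "apply_moves", "arguments": {"increments": [{"dx": 0.7, "dy": 0.0, "dz": 0.0, "turn": 0.0}, {"dx": 0.7, "dy": 0.0, "dz": 0.0, "turn": 0.0}, {"dx": 0.6, "dy": 0.0, "dz": 0.0, "turn": 0.0}, {"dx": 0.4, "dy": 0.0, "dz": 0.0, "turn": 0.0}, {"dx": 0.2, "dy": 0.0, "dz": 0.0, "turn": 0.0}]}}

```text
time: 16.25
tcp_pos: [459.3, -279.2, 54.4]
orientation: [[-0.0, 0.178, -0.984], [0.0, -0.984, -0.178], [-1.0, -0.0, 0.0]]
force: [0.5, 0.5, -3.5]
gripper_width: 0.166
```

Request:
{"name": "apply_moves", "arguments": {"increments": [{"dx": 0.1, "dy": 0.0, "dz": 0.0, "turn": 0.0}, {"dx": 0.1, "dy": 0.0, "dz": 0.0, "turn": 0.0}, {"dx": 0.05, "dy": 0.0, "dz": 0.0, "turn": 0.0}, {"dx": 0.0, "dy": 0.0, "dz": 0.0, "turn": 0.0}]}}

```text
time: 16.75
tcp_pos: [459.5, -279.4, 52.5]
orientation: [[0.0, 0.178, -0.984], [-0.0, -0.984, -0.178], [-1.0, 0.0, -0.0]]
force: [0.4, 0.0, -3.9]
gripper_width: 0.166
```

```bash
python3 -c "
from h import *
st()"
```

```text
16.75 tcp [ 459.5 -279.4   52.5] h 10.24 tilt [ 0. -0.] F [ 0.4  0.  -3.9] T [0.03 0.03 0.07] w 0.166 q [-38.7  21.7 105.2  -0.   53.1  41. ]
```

Request:
{"name": "apply_moves", "arguments": {"increments": [{"dx": 0.05, "dy": 0.0, "dz": 0.0, "turn": 0.0}, {"dx": 0.03, "dy": 0.0, "dz": 0.0, "turn": 0.0}, {"dx": 0.0, "dy": 0.0, "dz": 0.0, "turn": 0.0}]}}

```text
time: 17.12
tcp_pos: [459.5, -279.4, 52.4]
orientation: [[0.001, 0.178, -0.984], [-0.001, -0.984, -0.178], [-1.0, 0.001, -0.0]]
force: [-2.0, 0.7, 4.5]
gripper_width: 0.167
```

Seated (load has shifted to the rest). Release partly, so the fingers clear evenly, then rise.

Request:
{"name": "apply_moves", "arguments": {"increments": [{"dx": -0.04, "dy": 0.0, "dz": 0.0, "turn": 0.0}, {"dx": 0.0, "dy": 0.0, "dz": 0.0, "turn": 0.0}]}}

```text
time: 17.38
tcp_pos: [459.5, -279.4, 52.4]
orientation: [[0.0, 0.178, -0.984], [-0.0, -0.984, -0.178], [-1.0, 0.0, -0.0]]
force: [-2.2, 2.3, 5.6]
gripper_width: 0.17
```

Request:
{"name": "apply_moves", "arguments": {"increments": [{"dx": 0.0, "dy": 0.0, "dz": 0.0, "turn": 0.0}, {"dx": 0.0, "dy": 0.0, "dz": 0.0, "turn": 0.0}, {"dx": 0.0, "dy": 0.0, "dz": 0.0, "turn": 0.0}, {"dx": 0.0, "dy": 0.0, "dz": 0.0, "turn": 0.0}, {"dx": 0.0, "dy": 0.0, "dz": 0.0, "turn": 0.0}], "fingers": 0.2}}

```text
time: 18.0
tcp_pos: [459.4, -279.3, 51.8]
orientation: [[-0.0, 0.178, -0.984], [-0.0, -0.984, -0.178], [-1.0, 0.0, 0.0]]
force: [-0.0, 0.6, -0.7]
gripper_width: 0.597
```

Request:
{"name": "apply_moves", "arguments": {"increments": [{"dx": -0.5, "dy": 0.0, "dz": 0.0, "turn": 0.0}, {"dx": -1.5, "dy": 0.0, "dz": 0.0, "turn": 0.0}, {"dx": -3.0, "dy": 0.0, "dz": 0.0, "turn": 0.0}, {"dx": -4.0, "dy": 0.0, "dz": 0.0, "turn": 0.0}, {"dx": -4.0, "dy": 0.0, "dz": 0.0, "turn": 0.0}]}}

```text
time: 18.62
tcp_pos: [459.4, -279.3, 184.3]
orientation: [[0.001, 0.178, -0.984], [-0.001, -0.984, -0.178], [-1.0, 0.001, -0.001]]
force: [0.7, -0.1, -0.1]
gripper_width: 0.598
```

Request:
{"name": "apply_moves", "arguments": {"increments": [{"dx": -2.0, "dy": 4.0, "dz": 4.0, "turn": 0.0}, {"dx": 0.0, "dy": 4.0, "dz": 4.0, "turn": 0.0}, {"dx": 0.0, "dy": 4.0, "dz": 4.0, "turn": 0.0}, {"dx": 0.0, "dy": 4.0, "dz": 4.0, "turn": 0.0}, {"dx": 0.0, "dy": 0.0, "dz": 0.0, "turn": 0.0}]}}

```text
time: 19.25
tcp_pos: [328.2, -468.6, 202.9]
orientation: [[0.0, 0.173, -0.985], [-0.003, -0.985, -0.173], [-1.0, 0.003, 0.0]]
force: [0.5, 0.9, 0.1]
gripper_width: 0.603
```

Run:
```python
from h import *
st(); s,o=snap('top','top9.png'); i=s['img'];j=cv2.imread('pics/top0.png')
k=lambda x,f:cv2.resize(x,None,fx=f,fy=f,interpolation=cv2.INTER_CUBIC)
r1=np.hstack([k(i[120:190,180:310],3.2),k(i[185:315,360:425],3.2*70/130)])
A=k(i[115:195,170:310],3.5);B=np.hstack([k(j[185:315,355:435],2.4),k(i[185:315,355:435],2.4)])
w=max(A.shape[1],B.shape[1]);P=lambda r:np.pad(r,((0,0),(0,w-r.shape[1]),(0,0)))
im=np.vstack([P(A),P(B)])[:600];cv2.imwrite('pics/fin.png',im);print(im.shape)
# bystander change
d=cv2.absdiff(i,j).max(2)
for n,(u,v) in dict(gear=(301,247),bearing=(264,251),timer=(192,285)).items(): print(n,d[v-18:v+18,u-18:u+18].mean(),d[v-18:v+18,u-18:u+18].max())
```

```text
19.25 tcp [ 328.2 -468.6  202.9] h 9.96 tilt [ 0.    -0.003] F [0.5 0.9 0.1] T [ 0.03 -0.01  0.03] w 0.603 q [-61.9  16.3  89.1  -0.1  74.5  18.1]
(592, 490, 3)
gear 3.375 13
bearing 4.278549382716049 15
timer 3.5478395061728394 14
```

View pics/fin.png

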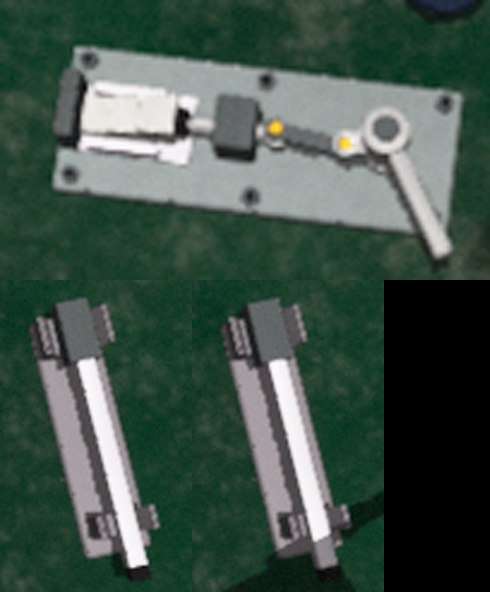

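```bash
python3 -c "
from h import *
st();print(ticket.job_done())"
```

```text
19.3 tcp [ 329.4 -466.5  202.7] h 10.05 tilt [ 0.001 -0.001] F [ 1.1  0.5 -0.1] T [ 0.01  0.08 -0.07] w 0.596 q [-61.8  16.3  89.1   0.   74.5  18.2]
the job is handed in; nothing more can be done
None
```

The clamp is closed on the step block, the bar is back in its rest, and the job is handed in at 19.3 s of the 54 s allowed. I gripped the bar at its balance point, lifted it level and dropped the fork over the lever. Then I swung the lever through about 63° until it snapped past dead point.

**Checks that held:**
- **Lever:** the close-up showed it within about 1 pixel of its calculated home position. The final overhead picture agrees, and the block appears pinched between pad and fence.
- **Bar:** it looks the same in its rest as in the first picture, and I released it within about 0.5 mm of where I picked it up.
- **Gear, bearing and timer:** the pictures before and after show no change at their places.
- **Forces:** readings taken at the end of each move stayed under about 10 N, and the gripper is clear of everything.

**Weak spots:**
- The pad's spring-back was judged only from pictures; I had no direct reading of it.
- My image check of the bar's edges in the grip was noisy at a few rows. The fork's front edge and the shaft joint still matched to within a few pixels.

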